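# Tap the flask caps home and start the shaker

### The job

Get the shaker ready to run: with the fingertips, lightly tap down the cap of each of the three flasks clamped on the black shaker platform until it is fully home, in order from the smallest flask to the largest, and then press the start key (the round push button beside the dial) on the control box and let it go. Tap gently, lift no flask out of its clamp, and leave the spare flask, beaker and tube rack on the bench alone.

Things in the scene. Friction and masses are not known exactly. Their poses are not given: they have to be found in the camera images.
- shaker: Bench shaker: white base under a square black platform, 310 x 310 mm, platform top 75 mm above the bench. Fixed. Origin on the bench under its centre, z up. The three clamped flasks stand on it in a triangle, 140 to 190 mm apart; which flask stands where changes.
- flask_small: The small one of the three clear conical flasks on the shaker: base diameter 66 mm, glass 110 mm high, neck 31 mm, with an orange push-on cap. It stands loose in a steel clamp ring (inner height 17 mm, 2 mm play all round), its foot 78 mm above the bench. Origin at the centre of its underside, z up along its axis.
- cap_small_top (a point): Centre of the flat top of the small flask's orange cap (42 mm diameter, 40 mm high). It moves down with the cap. The top is soft: it gives up to 12 mm at about 1.2 N per mm under a fingertip and springs back. With the top untouched and the cap fully home it lies 126 mm above the flask's underside.
- cap_small (a joint): How far that cap has been pushed down its neck, m: starts at 0 to 0.003, fully home against a hard stop at 0.010. It slides against about 3 N of friction, stays where it is left, and does not come off. The giving of the soft top is not counted in it, so pressing it home takes at least 3 N, which dents the top by 2.5 mm or more.
- flask_medium: The medium one of the three clear conical flasks on the shaker: base diameter 82 mm, glass 135 mm high, neck 31 mm, with an orange push-on cap. It stands loose in a steel clamp ring (inner height 17 mm, 2 mm play all round), its foot 78 mm above the bench. Origin at the centre of its underside, z up along its axis.
- cap_medium_top (a point): Centre of the flat top of the medium flask's orange cap (42 mm diameter, 40 mm high). It moves down with the cap. The top is soft: it gives up to 12 mm at about 1.2 N per mm under a fingertip and springs back. With the top untouched and the cap fully home it lies 151 mm above the flask's underside.
- cap_medium (a joint): How far that cap has been pushed down its neck, m: starts at 0 to 0.003, fully home against a hard stop at 0.010. It slides against about 3 N of friction, stays where it is left, and does not come off. The giving of the soft top is not counted in it, so pressing it home takes at least 3 N, which dents the top by 2.5 mm or more.
- flask_large: The large one of the three clear conical flasks on the shaker: base diameter 98 mm, glass 160 mm high, neck 31 mm, with an orange push-on cap. It stands loose in a steel clamp ring (inner height 17 mm, 2 mm play all round), its foot 78 mm above the bench. Origin at the centre of its underside, z up along its axis.
- cap_large_top (a point): Centre of the flat top of the large flask's orange cap (42 mm diameter, 40 mm high). It moves down with the cap. The top is soft: it gives up to 12 mm at about 1.2 N per mm under a fingertip and springs back. With the top untouched and the cap fully home it lies 176 mm above the flask's underside.
- cap_large (a joint): How far that cap has been pushed down its neck, m: starts at 0 to 0.003, fully home against a hard stop at 0.010. It slides against about 3 N of friction, stays where it is left, and does not come off. The giving of the soft top is not counted in it, so pressing it home takes at least 3 N, which dents the top by 2.5 mm or more.
- control_box: The shaker's control box, grey, 120 (x) x 130 (y) x 50 mm high, fixed on the bench. Origin at the centre of its underside. On its top are a dark display strip, a black speed dial (34 mm wide, fixed) at x -22, y -36 mm, and the white round start key at x -22, y +30 mm.
- start_key_top (a point): Centre of the top of the start key, a white round push button of 28 mm diameter in a black housing on the control box; pressed straight down.
- start_key (a joint): How far the start key is pressed, m: 0 released, 0.008 fully down at about 5 N, against a hard stop; half-way down is already enough to start; it springs back.
- tube_rack: Bystander: blue tube rack, 70 x 150 mm, with white-capped tubes to 91 mm high, loose on the bench. Origin at the centre of its underside.
- spare_flask: Bystander: a spare flask of the medium size, capped, 151 mm high, 82 mm wide, standing loose on the bench, not on the shaker. Origin at the centre of its underside.
- beaker: Bystander: empty glass beaker, 70 mm wide, 95 mm high, loose on the bench. Origin at the centre of its underside.

How it is judged (in metres and radians):
On the way, in this order (a step that is already met when the one before it is completed fails the run):
1. the small flask's cap is home (value of joint cap_small above 0.0075 m), for 0.1 s.
2. the medium flask's cap is home (value of joint cap_medium above 0.0075 m), for 0.1 s.
3. the large flask's cap is home (value of joint cap_large above 0.0075 m), for 0.1 s.
4. the start key is pressed (value of joint start_key above 0.004 m), for 0.03 s.
At the end, for the whole second after the job is handed in: All three caps are within 2.5 mm of fully home, the flasks stand at rest and upright (within 0.1 rad) in their clamps (foot within 5 mm of its seat), and the start key has been pressed and is up again (value of joint each of cap_small, cap_medium, cap_large above 0.0075 m and value of joint start_key below 0.002 m and z of each of flask_small, flask_medium, flask_large in the frame of shaker below 0.083 m and angle between each of flask_small, flask_medium, flask_large's own z axis and vertical below 0.1 rad and linear speed of each of flask_small, flask_medium, flask_large below 0.02 m/s); the robot touches nothing.
It fails at once if a larger flask's cap is tapped down before the smaller ones are home ((value of joint cap_medium above 0.005 m and not (value of joint cap_small above 0.0075 m)) or (value of joint cap_large above 0.005 m and not (value of joint each of cap_small, cap_medium above 0.0075 m))).
It fails at once if the start key is pressed before all three caps are home (value of joint start_key above 0.0025 m and not (value of joint each of cap_small, cap_medium, cap_large above 0.0075 m)).
It fails at once if a clamped flask is lifted or pulled out of its clamp (moves over 12 mm) (distance of any of flask_small, flask_medium, flask_large from where it was at the start of the episode above 0.012 m).
It fails at once if a flask or the control box is pushed hard (over 25 N) (contact force between any of the fingers, the arm and flask_small above 25 N or contact force between any of the fingers, the arm and flask_medium above 25 N or contact force between any of the fingers, the arm and flask_large above 25 N or contact force between any of the fingers, the arm and control_box above 25 N).
It fails at once if the tube rack, spare flask or beaker is disturbed (moves over 15 mm) (distance of any of tube_rack, spare_flask, beaker from where it was at the start of the episode above 0.015 m).
It also fails if it takes over 54 s, if anything falls off the work surface, if the arm or the gripper's body presses on something with over 40 N, if the wrist force passes 120 N, or if a joint passes its speed limit or range.

### The arm

A 7-joint arm with a two-finger parallel gripper is mounted at the origin on the work surface. World frame = base frame: x ahead of the robot, y to its left, z up, the work surface at z = 0. Lengths are in mm, angles in rad, forces in N, time in s.
With the tool pointing down it reaches from about 400 to 850 mm from the base axis. Payload 10.4 kg.
Tool frame: the origin (TCP) lies at the very end of the fingers, on their centre line; the grasp point (between the pads) lies 19 mm behind it; z points along the fingers, y is the direction in which the jaws open and shut (so a half turn about z gives the same grasp; the last joint's range is limited). The gripper opens to 87 mm and grips with 3 to 60 N. Pads are 19 mm wide; open, the fingers measure 117 mm over their backs; the gripper's body (75 mm by 190 mm) begins 51 mm behind the grasp point.
Start: joints at [1.245, 0.332, -0.065, 1.46, 0.022, 1.35, -0.088], TCP at [186.393, -596.582, 222.576] pointing down, gripper open.
Joint ranges: [-2.6, 2.6], [-0.5, 2.12], [-1.47, 1.34], [0.16, 2.42], [-1.27, 4.41], [0.06, 2.06], [-2.6, 2.6]. Speed limits (rad/s): [2.22, 2.22, 2.79, 2.79, 3.14, 3.14, 3.14].

### API

Orientations are given as a unit quaternion [w, x, y, z].
In Python, from station import bot gives the robot as it stands.
- The arm moves only by the tool arm_command, never from a script. Its argument "series" is a list of rows, each a list of 5 numbers: the shift along the tool's x, y, z in m, then the turn about the tool's z in rad, then the opening, from 0 (shut) to 1 (fully open). A call has 1 to 5 rows; each row shifts and turns the commanded pose from where the row before left it, along the tool's axes as they then stand; what a row does not reach is not made up. A row lasts 1/10 s, in which the tool goes at most 50 mm and 8.59 degrees, less where a joint would pass 70% of its speed; a pose out of reach is approached as far as the arm can. A call with a gripper value outside its range is refused whole. The fingers move at their own pace and stop on an object; "squeeze" is the grip in N (left out, the last holds). Time passes only in rows, so rows that do not move let the fingers close. It gives the time, the measured TCP pose, the force and the opening at its end, in the units of the state.
- bot.get_state(): the state, without advancing time (a new reading comes with each control period).
- bot.get_image(name): name is "side" or "top"; returns (picture, depth): 480x640x3 uint8, red, green, blue; 480x640 float32, mm along the optical axis (not along the pixel's ray), 0 where there is no reading.
- bot.calibration(name): a dict with "fov_y" (degrees; the focal length in pixels is half the picture's height over the tangent of half this angle, whatever the lens; pixels are square), "cx", "cy" (the principal point, pixels), "rvec" (rotation vector, rad) and "tvec" (3), from world to camera coordinates, as OpenCV has them. Camera axes: x right, y down, z forward; pixel columns grow to the right and rows downward; lengths in mm; the calibration is good to about 2 mm. A picture is of the moment at which its call begins. calibration takes no time and is no camera call.
- bot.finish_job(): hands the job in, once; it reports no verdict.
The state is a dict: "clock": time; "joints": joint angles; "dq": joint speeds; "tau": joint torques, N m; "ee_pos": TCP position; "eef_rot": TCP orientation; "ft_force": force on the tool from outside, world axes, zero at the start; "ft_torque": the same for the moment, N m; "finger_gap": opening from 0.0 (shut) to 1.0 (fully open).
Only numpy, scipy, OpenCV 4.12 (cv2) and the standard library are available. Lean on these libraries where they do the work, as an engineer would, in place of code of your own. Each camera call takes 0.05 s, during which the arm holds its last target.

## Working session

There is one attempt and no reset: what is moved stays moved. The work goes in short steps, Python scripts to look and compute and a tool call to move; the robot and the scene stay as the last step left them, time stands still between calls to the robot, and variables do not carry over. Pictures are saved under pics/ and viewed, and the job is handed in when it is done.

Besides the shell and the picture viewer there is one more tool, called as a command line: name --pt "numbers of a row" for each row, then --argument value for the rest. arm_command: Moves the arm, as the interface text tells. Its arguments: {"type":"object","properties":{"series":{"type":"array"},"squeeze":{"type":"number"}},"required":["series"]}

```bash
mkdir -p pics; ls
cat > h.py <<'E'
import numpy as np, cv2
from station import bot
def cam(n):
    c=bot.calibration(n); f=240/np.tan(np.radians(c["fov_y"])/2)
    R,_=cv2.Rodrigues(np.array(c["rvec"],float)); t=np.array(c["tvec"],float).ravel()
    K=np.array([[f,0,c["cx"]],[0,f,c["cy"]],[0,0,1]])
    return K,R,t,c
def ray(n,u,v):
    K,R,t,c=cam(n); d=R.T@np.linalg.inv(K)@np.array([u,v,1.0]); return -R.T@t,d
def plane(n,u,v,z):
    o,d=ray(n,u,v); return o+d*(z-o[2])/d[2]
def proj(n,p):
    K,R,t,c=cam(n); q=K@(R@np.array(p,float)+t); return q[:2]/q[2]
def cloud(n,D):
    K,R,t,c=cam(n); v,u=np.mgrid[0:480,0:640]
    P=np.stack([(u-K[0,2])/K[0,0]*D,(v-K[1,2])/K[1,1]*D,D],-1)
    return (P-t)@R
E
python3 - <<'E'
from h import *
s=bot.get_state(); print(s)
for n in("side","top"):
    im,D=bot.get_image(n); cv2.imwrite(f"pics/{n}0.png",im[:,:,::-1]); np.save(f"pics/{n}0.npy",D); print(n,bot.calibration(n),(D==0).mean())
E
```

```text
pics
{'clock': 0.0, 'joints': array([ 1.24540547,  0.33288782, -0.06469929,  1.46097569,  0.0216063 ,
        1.34988118, -0.08851549]), 'dq': array([ 0.00041567,  0.00228186, -0.0003268 ,  0.00059166, -0.00033082,
       -0.00103272, -0.0006218 ]), 'tau': array([-1.67704606e-03, -6.23262119e+01,  2.33436510e-02, -3.89899492e+01,
       -6.16274960e-02,  3.95147467e-02,  1.19635720e-04]), 'ee_pos': array([ 186.23845757, -596.19029937,  221.72756519]), 'eef_rot': array([-7.13276013e-04,  9.88560800e-01,  1.50821133e-01, -1.46364551e-04]), 'ft_force': array([-0.89181781,  0.44819806, -0.99489538]), 'ft_torque': array([-0.00999003,  0.00592833, -0.00845988]), 'finger_gap': 1.0035567842228048}
side {'fov_y': 54.68837892823554, 'cx': 323.21436490960485, 'cy': 239.14265822176006, 'rvec': array([ 0.37644902, -2.70970515,  1.28161911]), 'tvec': array([ 528.38259003,  184.74350995, 1141.36462198])} 0.00404296875
top {'fov_y': 54.65310307673137, 'cx': 323.7056392261784, 'cy': 235.67231663250453, 'rvec': array([ 2.15160079, -2.12737858,  0.12611257]), 'tvec': array([  44.34282008,  583.02612354, 1054.27939962])} 0.00416015625
```

View pics/side0.png

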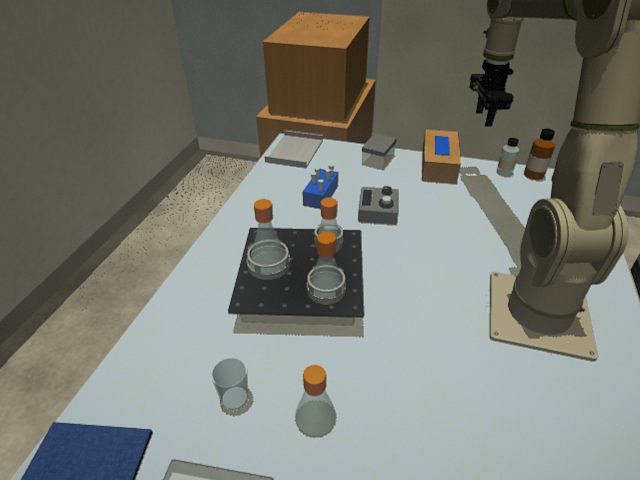

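View pics/top0.png

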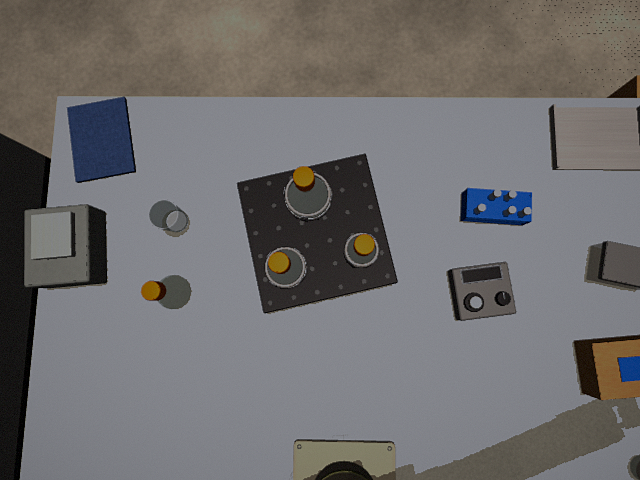

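The top view shows the caps at about (303,177) large, (279,262) medium and (364,244) small. The spare is at (152,291). The white start key is near (474,302), with the dial at (502,298). Next I'll measure from both views.

```bash
cat > m.py <<'E'
from h import *
def caps(n,im,D):
    hsv=cv2.cvtColor(im,cv2.COLOR_RGB2HSV)
    m=cv2.inRange(hsv,(8,190,120),(22,255,255))
    P=cloud(n,D)
    N,L,S,C=cv2.connectedComponentsWithStats(m)
    out=[]
    for i in range(1,N):
        if not 150<S[i,4]<900: continue
        mm=(L==i)&(D>0); q=P[mm]
        zt=np.percentile(q[:,2],97 if n=="side" else 75)
        t=q[abs(q[:,2]-zt)<4]
        vu=np.argwhere(mm)[abs(q[:,2]-zt)<4]
        # enclosing circle of top points in the plane
        (cx,cy),r=cv2.minEnclosingCircle(t[:,:2].astype(np.float32))
        out.append((C[i].round(1),S[i,4],zt.round(1),np.median(t[:,2]).round(1),len(t),t[:,:2].mean(0).round(1),(round(cx,1),round(cy,1),round(r,1)),vu.mean(0)[::-1].round(1)))
    return out
if __name__=="__main__":
    for n in("top","side"):
        im=cv2.imread(f"pics/{n}0.png")[:,:,::-1].copy(); D=np.load(f"pics/{n}0.npy")
        print(n)
        for o in caps(n,im,D): print(*o)
        P=cloud(n,D)
        hsv=cv2.cvtColor(im,cv2.COLOR_RGB2HSV)
        # start key: bright, unsaturated within box region
        m=cv2.inRange(hsv,(0,0,150),(180,60,255))
        roi=np.zeros_like(m)
        if n=="top": roi[285:318,460:490]=255
        else: roi[183:210,375:398]=255
        N,L,S,C=cv2.connectedComponentsWithStats(m&roi)
        for i in range(1,N):
            if S[i,4]>10:
                q=P[(L==i)&(D>0)]; print("key",C[i],S[i],np.median(q,0).round(1),q[:,2].min(),q[:,2].max())
    for nm,box in(("top",(440,250,530,330)),("side",(350,175,410,230)),("side",(230,190,360,320))):
        im=cv2.imread(f"pics/{nm}0.png"); a,b,c,d=box
        cv2.imwrite(f"pics/crop_{nm}_{a}.png",cv2.resize(im[b:d,a:c],None,fx=5 if c-a<131 else 4,fy=5 if c-a<131 else 4,interpolation=cv2.INTER_NEAREST)[:600])
E
python3 m.py
```

```text
top
[302.7 175.3] 283 264.9 264.0 272 [667.7  87.8] (665.9, 87.1, 20.1) [302.6 175.2]
[364.9 241.6] 154 213.3 211.9 143 [547.1 -35. ] (543.6, -33.0, 20.0) [365.1 241.8]
[275.9 261.2] 183 240.0 238.7 178 [504.6 137.5] (503.2, 133.5, 19.8) [275.9 261.2]
[150.2 290.2] 264 153.0 152.0 250 [447.7 411.1] (447.8, 411.2, 19.5) [150.2 290.3]
side
[326.  237.6] 172 240.3 238.4 164 [504.  135.6] (504.2, 135.2, 20.7) [326.  237.6]
[313.9 374.1] 293 153.6 151.4 275 [449.1 412.7] (449.4, 412.6, 19.3) [313.8 374. ]
key [386.41121495 184.96261682] [375 183  23   6 107] [ 4.601e+02 -4.790e+02 -1.000e-01] -4.161463337080043 5.082557309971114
key [386.32352941 198.02941176] [383 196   8   5  34] [ 434.3 -291.1   74.8] 47.08448414662084 79.46731718801419
```

```bash
sed -i 's/(8,190,120),(22,255,255)/(3,150,50),(24,255,255)/; s/150<S\[i,4\]<900/120<S[i,4]<900/' m.py; sed -i 's/(0,0,150),(180,60,255)/(0,0,140),(180,80,255)/' m.py; python3 m.py
```

```text
top
[303.3 176.4] 363 264.8 264.0 336 [665.8  86.9] (666.0, 86.7, 20.5) [303.1 176.1]
[363.9 244. ] 343 213.0 211.8 312 [542.9 -32.8] (543.4, -32.7, 20.4) [364.  243.9]
[278.5 262.1] 367 239.8 238.7 342 [503.3 133.3] (503.4, 133.4, 20.3) [278.1 261.9]
[150.8 290.2] 296 152.9 151.9 272 [447.9 410.6] (447.4, 411.4, 20.5) [150.5 290.2]
key [475.72413793 301.94252874] [470 297  12  11  87] [ 432.  -290.9   74.8] 70.65569638962178 80.2619479598396
side
[364.2  92.6] 205 -76.3 -79.3 21 [  747.6 -1502. ] (734.3, -1420.9, 215.0) [364.6  89. ]
[444.8 138.9] 246 84.2 81.3 124 [ 292.6 -714.1] (306.4, -684.7, 102.1) [445.3 138.8]
[542.6 148. ] 346 142.5 142.3 19 [ -28.3 -667.9] (-27.5, -674.5, 16.3) [545.4 140.4]
[261.9 207.1] 191 265.2 263.8 143 [666.7  89.4] (666.6, 88.9, 21.8) [262.2 204.2]
[327.8 207. ] 222 213.8 211.5 111 [543.5 -31.1] (543.9, -31.8, 20.2) [328.7 202.2]
[325.7 243.6] 389 240.1 238.3 182 [503.8 136. ] (503.7, 135.2, 21.2) [326.  237.7]
[314.  374.7] 342 153.5 151.4 308 [448.2 413.4] (448.3, 412.4, 20.3) [314.2 374.5]
key [386.43518519 184.97222222] [375 183  23   6 108] [ 4.596e+02 -4.790e+02 -1.000e-01] -4.161463337080043 5.082557309971114
key [386.07894737 197.89473684] [382 196   9   5  38] [ 434.9 -292.8   74.4] 46.06315867239508 79.46731718801419
```

View pics/crop_top_440.png

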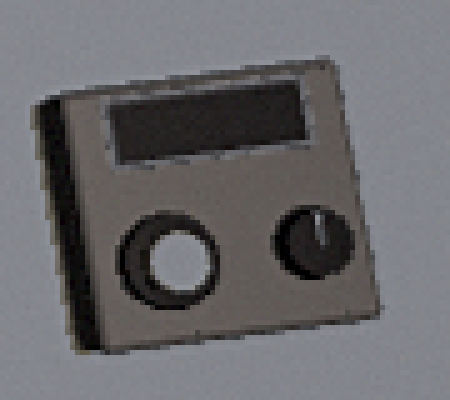

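View pics/crop_side_350.png

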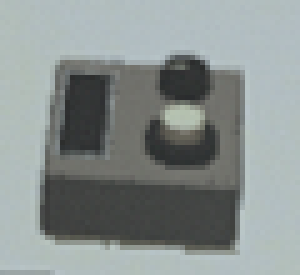

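View pics/crop_side_230.png

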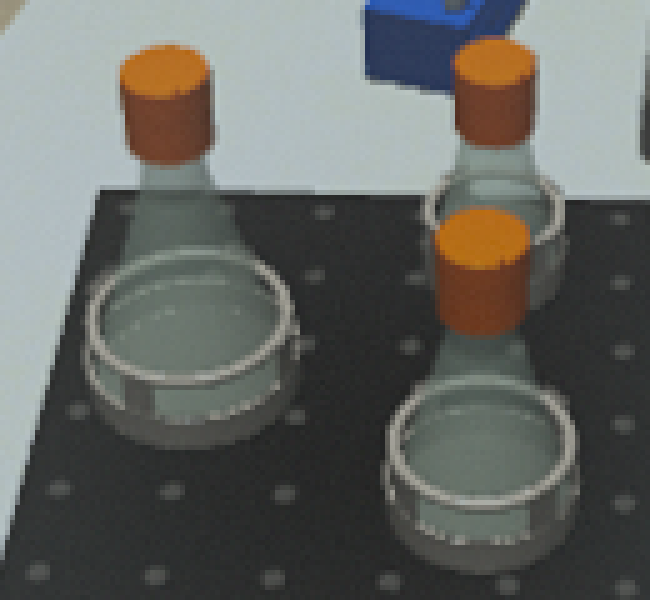

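Both views agree to about 2 mm. The cap tops are small (543.5,-32.3,212), medium (503.5,134.3,238.5) and large (666.3,87.8,264). The key is at (432.5,-291.5,75). These match the expected heights, and the flasks are 169–172 mm apart. I'll start moving with the fingers shut.

arm_command --pt "0 0 -0.04 0 0" --pt "0.015 -0.013 -0.03 0 0" --pt "0.03 -0.0254 0 0 0" --pt "0.03 -0.0254 0 0 0" --pt "0.03 -0.0254 0 0 0" --squeeze 10

```text
clock: 0.6
ee_pos: [260.6, -478.7, 292.3]
eef_rot: [-0.0, 0.989, 0.151, -0.0]
ft_force: [1.5, -0.6, 0.8]
finger_gap: 0.63
```

arm_command --pt "0.03 -0.0254 0 0 0" --pt "0.03 -0.0254 0 0 0" --pt "0.03 -0.0254 0 0 0" --pt "0.03 -0.0254 0 0 0" --pt "0.03 -0.0254 0 0 0"

```text
clock: 1.1
ee_pos: [365.8, -312.6, 292.3]
eef_rot: [-0.0, 0.989, 0.151, -0.0]
ft_force: [0.5, -1.1, 0.6]
finger_gap: 0.172
```

arm_command --pt "0.03 -0.0254 0 0 0" --pt "0.03 -0.0254 0 0 0" --pt "0.03 -0.0254 0 0 0" --pt "0.03 -0.0254 0 0 0" --pt "0.0 0.0 0 0 0"

```text
clock: 1.6
ee_pos: [451.8, -176.0, 292.5]
eef_rot: [-0.001, 0.988, 0.155, 0.0]
ft_force: [-0.6, -0.1, 0.4]
finger_gap: 0.009
```

arm_command --pt "0.03 -0.0254 0 0 0" --pt "0.03 -0.0254 0 0 0" --pt "0.03 -0.0254 0 0 0" --pt "0.03 -0.0254 0 0 0" --pt "0.01 -0.0083 0 0 0"

```text
clock: 2.1
ee_pos: [541.8, -34.1, 292.1]
eef_rot: [-0.001, 0.988, 0.153, -0.0]
ft_force: [0.1, -0.1, -0.8]
finger_gap: 0.004
```

arm_command --pt "0 0 0.025 0 0" --pt "0 0 0.025 0 0" --pt "0 0 0.015 0 0" --pt "0 0 0 0 0"

```text
clock: 2.5
ee_pos: [539.6, -38.7, 225.5]
eef_rot: [-0.0, 0.989, 0.15, -0.002]
ft_force: [-0.0, -0.0, -0.1]
finger_gap: 0.008
```

```bash
cat > look.py <<'E'
from h import *
import sys
k=sys.argv[1]; s=bot.get_state(); print(s["clock"],s["ee_pos"].round(1),s["ft_force"].round(1),s["eef_rot"].round(4))
o=[]
for n in("side","top"):
    im,D=bot.get_image(n); np.save(f"pics/{n}{k}.npy",D); cv2.imwrite(f"pics/{n}{k}.png",im[:,:,::-1])
    u,v=proj(n,s["ee_pos"]).round().astype(int); print(n,"tcp px",u,v)
    u=np.clip(u,65,575);v=np.clip(v,65,415)
    o.append(cv2.resize(im[v-65:v+65,u-65:u+65,::-1],(390,390),interpolation=cv2.INTER_NEAREST))
cv2.imwrite(f"pics/look{k}.png",np.hstack(o))
E
python3 look.py 1
```

```text
2.5 [539.6 -38.7 225.5] [-0.  -0.  -0.1] [-3.000e-04  9.886e-01  1.503e-01 -1.900e-03]
side tcp px 331 196
top tcp px 368 245
```

View pics/look1.png

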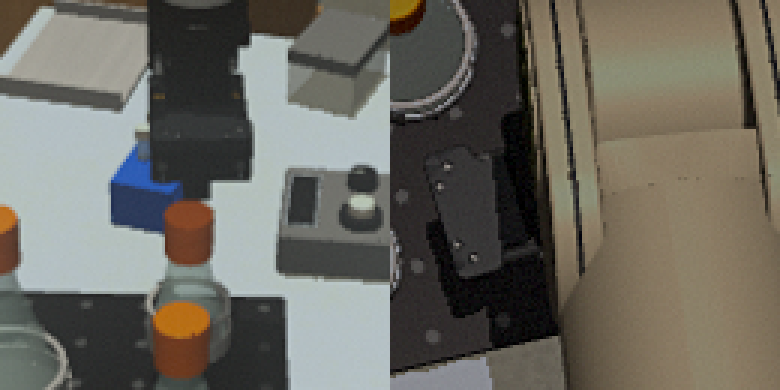

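The side view shows the closed fingertips at about (331,196), just above the small cap. The state puts the TCP about 4 mm short in x and 6 mm short in y, so I'll correct that and then descend.

arm_command --pt "0.0055 -0.005 0 0 0" --pt "0 0 0 0 0"

```text
clock: 2.8
ee_pos: [545.5, -30.2, 228.7]
eef_rot: [0.0, 0.988, 0.151, 0.001]
ft_force: [-1.1, 1.0, -0.4]
finger_gap: 0.01
```

arm_command --pt "0 0 0.006 0 0" --pt "0 0 0.004 0 0" --pt "0 0 0.003 0 0" --pt "0 0 0 0 0"

```text
clock: 3.2
ee_pos: [544.3, -31.5, 213.9]
eef_rot: [-0.0, 0.989, 0.151, -0.0]
ft_force: [-0.1, -0.7, 0.3]
finger_gap: 0.005
```

arm_command --pt "0 0 0.003 0 0" --pt "0 0 0.002 0 0" --pt "0 0 0 0 0"

```text
clock: 3.5
ee_pos: [544.8, -31.3, 209.6]
eef_rot: [0.0, 0.989, 0.151, 0.0]
ft_force: [1.1, 0.1, 1.8]
finger_gap: 0.005
```

arm_command --pt "0 0 0.002 0 0" --pt "0 0 0.001 0 0" --pt "0 0 0 0 0"

```text
clock: 3.8
ee_pos: [544.8, -31.4, 206.6]
eef_rot: [0.0, 0.989, 0.151, 0.0]
ft_force: [0.5, 1.0, 2.5]
finger_gap: 0.005
```

arm_command --pt "0 0 0.002 0 0" --pt "0 0 0.002 0 0" --pt "0 0 0 0 0"

```text
clock: 4.1
ee_pos: [544.6, -31.3, 202.3]
eef_rot: [-0.0, 0.989, 0.151, -0.0]
ft_force: [1.7, 0.6, 1.9]
finger_gap: 0.009
```

arm_command --pt "0 0 0.002 0 0" --pt "0 0 0.002 0 0" --pt "0 0 0 0 0"

```text
clock: 4.4
ee_pos: [544.8, -31.3, 198.7]
eef_rot: [0.0, 0.989, 0.151, 0.0]
ft_force: [-0.4, -0.1, 7.5]
finger_gap: 0.011
```

The force rose to 7.5 N at z 198.7, about what I'd expect against the stop, so the cap is home. I'll hold briefly, then lift and look.

arm_command --pt "0 0 0.001 0 0" --pt "0 0 0 0 0" --pt "0 0 0 0 0"

```text
clock: 4.7
ee_pos: [544.9, -31.3, 198.1]
eef_rot: [0.0, 0.989, 0.151, 0.0]
ft_force: [-0.9, -0.5, 7.9]
finger_gap: 0.006
```

arm_command --pt "0 0 -0.01 0 0" --pt "0 0 -0.03 0 0" --pt "0 0 -0.03 0 0" --pt "0 0 -0.03 0 0" --pt "0 0 0 0 0"

```text
clock: 5.2
ee_pos: [545.9, -31.0, 301.6]
eef_rot: [0.001, 0.989, 0.151, 0.003]
ft_force: [0.6, -0.7, 0.6]
finger_gap: 0.005
```

```bash
cat > chk.py <<'E'
from m import *
import sys
im,D=bot.get_image("side")
cv2.imwrite(f"pics/side{sys.argv[1]}.png",im[:,:,::-1])
for o in caps("side",im,D):
    if o[0][1]>180: print(o[0],o[2],o[3],o[5])
E
python3 chk.py 2
```

```text
[261.9 207.4] 265.6 264.0 [666.5  89.4]
[327.7 209.9] 206.4 204.2 [544.  -29.6]
[325.8 243.7] 240.2 238.2 [503.7 135.2]
[314.  374.7] 153.7 151.4 [448.2 413.1]
```

View pics/side2.png

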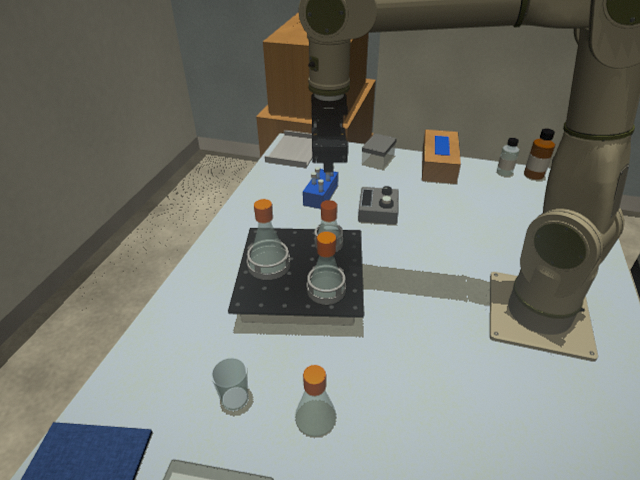

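The side view shows the small cap at (328,210), now with its top at 204.2 (home is 204). The medium cap (326,244) and large cap (262,207) haven't moved and the flasks are upright. The medium cap is next.

arm_command --pt "0.002 -0.035 0 0 0" --pt "0.002 -0.035 0 0 0" --pt "0.002 -0.035 0 0 0" --pt "0.002 -0.035 0 0 0" --pt "0.0016 -0.0305 0 0 0"

```text
clock: 5.75
ee_pos: [501.6, 135.8, 296.4]
eef_rot: [0.0, 0.988, 0.151, -0.001]
ft_force: [0.7, 0.3, 0.1]
finger_gap: 0.001
```

arm_command --pt "0 0 0.02 0 0" --pt "0 0 0.02 0 0" --pt "0 0 0.01 0 0" --pt "0 0 0 0 0" --pt "0 0 0 0 0"

```text
clock: 6.25
ee_pos: [503.0, 134.1, 247.8]
eef_rot: [-0.0, 0.989, 0.151, -0.0]
ft_force: [-0.6, 1.0, 0.8]
finger_gap: 0.006
```

arm_command --pt "0 0 0.005 0 0" --pt "0 0 0.004 0 0" --pt "0 0 0.002 0 0" --pt "0 0 0 0 0"

```text
clock: 6.65
ee_pos: [503.2, 134.3, 236.7]
eef_rot: [0.0, 0.989, 0.151, 0.0]
ft_force: [1.0, 0.5, 2.9]
finger_gap: 0.007
```

arm_command --pt "0 0 0.002 0 0" --pt "0 0 0.002 0 0" --pt "0 0 0.001 0 0" --pt "0 0 0 0 0"

```text
clock: 7.05
ee_pos: [503.0, 134.3, 231.5]
eef_rot: [0.0, 0.989, 0.151, 0.0]
ft_force: [1.4, 0.1, 2.6]
finger_gap: 0.01
```

arm_command --pt "0 0 0.002 0 0" --pt "0 0 0.002 0 0" --pt "0 0 0.001 0 0" --pt "0 0 0 0 0"

```text
clock: 7.45
ee_pos: [503.0, 134.3, 226.5]
eef_rot: [0.0, 0.989, 0.151, 0.0]
ft_force: [1.5, 0.1, 3.9]
finger_gap: 0.006
```

arm_command --pt "0 0 0.002 0 0" --pt "0 0 0.0015 0 0" --pt "0 0 0 0 0" --pt "0 0 0 0 0"

```text
clock: 7.85
ee_pos: [503.2, 134.3, 223.4]
eef_rot: [0.0, 0.989, 0.151, 0.0]
ft_force: [0.7, -0.8, 7.0]
finger_gap: 0.004
```

arm_command --pt "0 0 -0.01 0 0" --pt "0 0 -0.03 0 0" --pt "0 0 -0.03 0 0" --pt "0 0 -0.03 0 0" --pt "0 0 0 0 0"

```text
clock: 8.35
ee_pos: [503.8, 135.0, 326.8]
eef_rot: [-0.0, 0.989, 0.151, 0.002]
ft_force: [0.6, 0.2, -0.7]
finger_gap: 0.006
```

```bash
python3 chk.py 3
```

```text
[261.7 205.2] 265.6 263.7 [666.2  89.2]
[328.2 211.6] 329.5 329.7 [495.8 141.7]
[325.9 247. ] 230.6 229.0 [503.6 135.9]
[314.  374.7] 153.8 151.5 [448.1 413.7]
```

The medium cap's top is now at 229.0, which is home. The large cap is next.

arm_command --pt "0.0283 0.0186 0 0 0" --pt "0.0283 0.0186 0 0 0" --pt "0.0283 0.0186 0 0 0" --pt "0.0283 0.0186 0 0 0" --pt "0.0283 0.0186 0 0 0"

```text
clock: 8.9
ee_pos: [666.4, 87.1, 321.3]
eef_rot: [0.0, 0.989, 0.151, -0.001]
ft_force: [0.2, 0.5, 0.8]
finger_gap: 0.004
```

arm_command --pt "0 0 0.02 0 0" --pt "0 0 0.02 0 0" --pt "0 0 0.01 0 0" --pt "0 0 0 0 0" --pt "0 0 0 0 0"

```text
clock: 9.4
ee_pos: [665.6, 87.7, 273.5]
eef_rot: [0.0, 0.989, 0.151, 0.0]
ft_force: [-0.2, -0.0, -0.1]
finger_gap: 0.006
```

Its top is at 264 and home is 254, so I'll press to about 248.5.

arm_command --pt "0 0 0.005 0 0" --pt "0 0 0.004 0 0" --pt "0 0 0.002 0 0" --pt "0 0 0 0 0"

```text
clock: 9.8
ee_pos: [665.9, 87.8, 262.3]
eef_rot: [0.0, 0.989, 0.151, 0.0]
ft_force: [-0.1, 0.4, 2.8]
finger_gap: 0.002
```

arm_command --pt "0 0 0.002 0 0" --pt "0 0 0.002 0 0" --pt "0 0 0.001 0 0" --pt "0 0 0 0 0"

```text
clock: 10.2
ee_pos: [665.8, 87.7, 257.0]
eef_rot: [0.0, 0.989, 0.151, 0.0]
ft_force: [0.7, 0.4, 2.6]
finger_gap: 0.004
```

arm_command --pt "0 0 0.002 0 0" --pt "0 0 0.002 0 0" --pt "0 0 0.001 0 0" --pt "0 0 0 0 0"

```text
clock: 10.6
ee_pos: [665.8, 87.7, 251.9]
eef_rot: [0.0, 0.989, 0.151, 0.0]
ft_force: [1.1, 0.7, 2.9]
finger_gap: 0.005
```

arm_command --pt "0 0 0.002 0 0" --pt "0 0 0.0015 0 0" --pt "0 0 0 0 0" --pt "0 0 0 0 0"

```text
clock: 11.0
ee_pos: [665.9, 87.8, 249.1]
eef_rot: [0.0, 0.989, 0.151, 0.0]
ft_force: [0.4, 0.8, 7.4]
finger_gap: 0.006
```

arm_command --pt "0 0 -0.01 0 0" --pt "0 0 -0.03 0 0" --pt "0 0 -0.03 0 0" --pt "0 0 0 0 0" --pt "0 0 0 0 0"

```text
clock: 11.5
ee_pos: [665.7, 87.7, 318.9]
eef_rot: [0.0, 0.989, 0.151, 0.0]
ft_force: [0.2, -0.1, 0.4]
finger_gap: 0.0
```

```bash
python3 chk.py 4
```

```text
[327.6 209.4] 205.5 204.1 [544.2 -29.8]
[261.8 212.6] 255.8 254.3 [666.5  89.5]
[325.8 246.8] 230.8 228.9 [503.7 135.7]
[314.  374.7] 153.5 151.4 [448.3 413.7]
```

All three caps are home: tops at 204.1, 228.9 and 254.3. Before going there, I'll triangulate the key from both views.

Run:
```python
from h import *
o1,d1=ray("top",475.7,301.9); o2,d2=ray("side",386.1,197.9)
A=np.stack([d1,-d2],1); s=np.linalg.lstsq(A,o2-o1,rcond=None)[0]
a=o1+d1*s[0]; b=o2+d2*s[1]; print(a.round(1),b.round(1),plane("top",475.7,301.9,75).round(1),plane("side",386.1,197.9,75).round(1))
# box corners in the top view -> key from its place on the box
im=cv2.imread("pics/top0.png"); D=np.load("pics/top0.npy"); P=cloud("top",D)
m=((abs(P[...,2]-50)<5)&(P[...,0]>370)&(P[...,0]<540)&(P[...,1]<-230)&(P[...,1]>-380)).astype(np.uint8)
q=P[m>0][:,:2].astype(np.float32); (c,wh,ang)=cv2.minAreaRect(q); print(c,wh,ang)
# key/housing depth: heights along a row through key
for v in (296,299,302,305,308): print(v,P[v,466:486,2].round(0).astype(int))
```

```text
[ 432.3 -290.    75. ] [ 434.1 -289.7   74.9] [ 432.3 -290.    75. ] [ 434.1 -289.6   75. ]
(458.42950439453125, -315.0062561035156) (119.94966125488281, 129.62399291992188) 8.052557945251465
296 [64 64 61 63 61 64 62 71 71 74 73 70 63 61 63 62 52 46 47 52]
299 [63 63 61 69 76 78 77 75 73 73 79 73 74 79 77 66 63 51 53 49]
302 [65 61 62 74 74 73 75 71 75 76 76 75 76 78 74 77 59 64 53 48]
305 [  60   62   64   64   71   72   77   73   80   77   74   77   76   73
   73   65   65   65   52 1126]
308 [57 63 60 64 62 63 61 62 67 72 66 63 65 63 63 62 49 48 49 53]
```

The key is at about (433,-289.7), top z 75, and its place on the box agrees to within 2 mm. I'll move over it.

arm_command --pt "-0.0304 0.02645 0 0 0" --pt "-0.0304 0.02645 0 0 0" --pt "-0.0304 0.02645 0 0 0" --pt "-0.0304 0.02645 0 0 0" --pt "-0.0304 0.02645 0 0 0"

```text
clock: 12.05
ee_pos: [558.4, -85.4, 317.2]
eef_rot: [-0.0, 0.989, 0.151, -0.001]
ft_force: [0.7, -1.2, 1.4]
finger_gap: 0.004
```

arm_command --pt "-0.0304 0.02645 0 0 0" --pt "-0.0304 0.02645 0 0 0" --pt "-0.0304 0.02645 0 0 0" --pt "-0.0304 0.02645 0 0 0" --pt "-0.0304 0.02645 0 0 0"

```text
clock: 12.55
ee_pos: [452.6, -256.7, 317.5]
eef_rot: [-0.001, 0.989, 0.151, -0.001]
ft_force: [0.7, -1.2, 1.0]
finger_gap: 0.007
```

arm_command --pt "-0.0304 0.02645 0 0 0" --pt "0 0 0 0 0" --pt "0 0 0 0 0"

```text
clock: 12.85
ee_pos: [432.3, -290.3, 317.5]
eef_rot: [-0.001, 0.989, 0.15, -0.001]
ft_force: [0.1, 0.3, 0.7]
finger_gap: 0.005
```

Next, down from 317.5 to about 90 (-228 mm).

arm_command --pt "0 0 0.04 0 0" --pt "0 0 0.04 0 0" --pt "0 0 0.04 0 0" --pt "0 0 0.04 0 0" --pt "0 0 0.03 0 0"

```text
clock: 13.35
ee_pos: [433.0, -287.5, 125.7]
eef_rot: [-0.001, 0.988, 0.152, -0.001]
ft_force: [-0.0, 0.3, 1.0]
finger_gap: 0.006
```

arm_command --pt "0 0 0.02 0 0" --pt "0 0 0.01 0 0" --pt "0 0 0.007 0 0" --pt "0 0 0 0 0" --pt "0 0 0 0 0"

```text
clock: 13.85
ee_pos: [434.0, -289.8, 92.4]
eef_rot: [0.0, 0.989, 0.151, 0.0]
ft_force: [0.3, -0.8, 0.4]
finger_gap: 0.003
```

```bash
python3 look.py 5
```

```text
13.85 [ 434.  -289.8   92.4] [ 0.3 -0.8  0.4] [4.000e-04 9.885e-01 1.510e-01 5.000e-04]
side tcp px 387 193
top tcp px 478 301
```

View pics/look5.png

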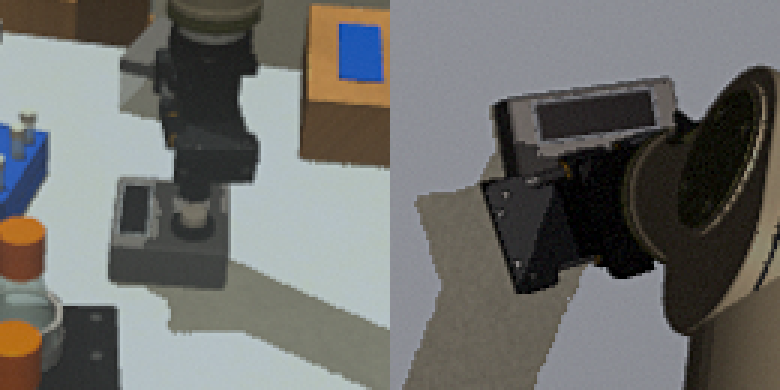

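The side view shows the fingertips at about (387,193), centred over the white key. I'll press gently.

arm_command --pt "0 0 0.006 0 0" --pt "0 0 0.006 0 0" --pt "0 0 0.003 0 0" --pt "0 0 0 0 0"

```text
clock: 14.35
ee_pos: [432.9, -289.5, 75.9]
eef_rot: [-0.0, 0.989, 0.151, -0.0]
ft_force: [0.5, -0.0, -0.1]
finger_gap: 0.011
```

arm_command --pt "0 0 0.002 0 0" --pt "0 0 0.002 0 0" --pt "0 0 0 0 0"

```text
clock: 14.65
ee_pos: [433.5, -289.8, 72.6]
eef_rot: [0.0, 0.989, 0.151, 0.0]
ft_force: [-0.6, 0.3, 2.1]
finger_gap: 0.005
```

arm_command --pt "0 0 0.001 0 0" --pt "0 0 0.001 0 0" --pt "0 0 0 0 0"

```text
clock: 14.95
ee_pos: [433.5, -289.8, 70.6]
eef_rot: [0.0, 0.989, 0.151, 0.0]
ft_force: [-0.1, 0.1, 3.5]
finger_gap: 0.001
```

arm_command --pt "0 0 0.001 0 0" --pt "0 0 0.001 0 0" --pt "0 0 0 0 0"

```text
clock: 15.25
ee_pos: [433.5, -289.8, 68.6]
eef_rot: [0.0, 0.989, 0.151, 0.0]
ft_force: [-0.6, -0.3, 4.5]
finger_gap: 0.007
```

arm_command --pt "0 0 0.001 0 0" --pt "0 0 0 0 0"

```text
clock: 15.45
ee_pos: [433.5, -289.8, 67.6]
eef_rot: [0.0, 0.989, 0.151, 0.0]
ft_force: [0.4, 0.3, 3.8]
finger_gap: 0.003
```

The key is about 7 mm down at 4–4.5 N, well past half-way. I'll release it and lift clear.

arm_command --pt "0 0 -0.005 0 0" --pt "0 0 -0.02 0 0" --pt "0 0 -0.04 0 0" --pt "0 0 -0.04 0 0" --pt "0 0 -0.04 0 0"

```text
clock: 15.95
ee_pos: [432.7, -289.3, 214.0]
eef_rot: [-0.0, 0.989, 0.151, -0.0]
ft_force: [0.7, -0.6, -0.4]
finger_gap: 0.006
```

arm_command --pt "0 0 -0.02 0 0" --pt "0 0 0 0 0" --pt "0 0 0 0 0" --pt "0 0 0 0 0" --pt "0 0 0 0 0"

```text
clock: 16.45
ee_pos: [432.7, -289.4, 231.2]
eef_rot: [-0.001, 0.989, 0.151, -0.001]
ft_force: [-0.7, -1.3, 0.0]
finger_gap: 0.003
```

```bash
python3 chk.py 6; python3 look.py 7
python3 - <<'E'
from h import *
D=np.load("pics/side7.npy"); im=cv2.imread("pics/side7.png"); P=cloud("side",D)
m=(im.min(2)>130); m2=np.zeros_like(m); m2[193:203,378:396]=1
q=P[m&m2]; print("key",len(q),np.median(q,0).round(1))
E
```

```text
[327.7 209.4] 205.9 204.1 [544.2 -29.9]
[262.4 208.4] 256.5 254.3 [666.   89.2]
[325.8 246.8] 230.7 229.2 [503.7 136. ]
[314.  374.7] 153.1 151.3 [448.5 413.6]
16.5 [ 432.9 -289.5  231.4] [0.4 0.1 0.1] [-7.000e-04  9.886e-01  1.509e-01 -6.000e-04]
side tcp px 391 152
top tcp px 501 302
key 0 [nan nan nan]
  return _methods._mean(a, axis=axis, dtype=dtype,
  ret = um.true_divide(
```

View pics/side7.png

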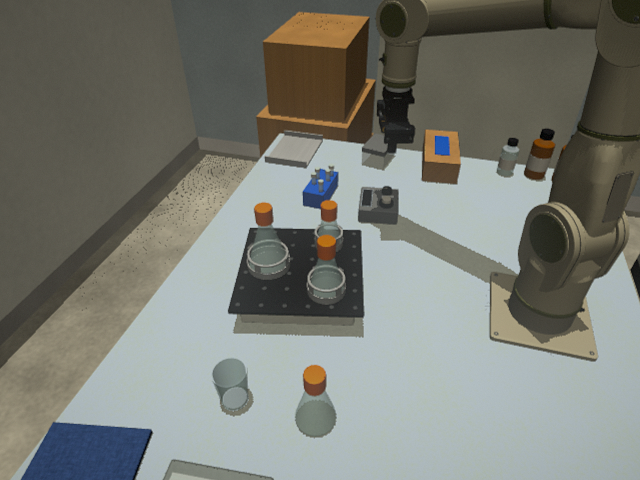

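Everything is standing and the arm is clear. The key at (386,197) is in the arm's shadow, so my brightness mask missed it. I'll check its height from the depth picture, then hand in.

Run:
```python
from h import *
P0=cloud("side",np.load("pics/side0.npy")); P=cloud("side",np.load("pics/side7.npy"))
for Q in(P0,P): print(np.median(Q[196:200,383:389,2]).round(1))
print(bot.finish_job())
```

```text
74.6
74.3
the job is handed in; nothing more can be done
None
```

I tapped down the three caps in order (small, medium, large) with the closed fingertips, pressed the start key and let it go. I handed the job in at about 16.5 s of the 54 s allowed; no verdict is reported.

- **Caps:** each ended against its stop at 7 to 8 N. The last side view puts the tops at 204.1, 229.2 and 254.3 mm, against 204, 229 and 254 for fully home.
- **Start key:** it went down about 7 mm at roughly 4 N. Afterwards its top read 74.3 mm, against 74.6 before, so it is up again.
- **Everything else:** the flasks stand upright in their clamps and the arm is clear. The spare flask measures where it was. The beaker and tube rack look unmoved, but I only checked those two by eye.

One check failed: my last brightness mask for the key found nothing because the arm's shadow lay over it, so I used the depth picture instead. The two camera views disagreed by about 2 mm in cap positions, within the stated calibration error.

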